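# Bring the red-lidded sample before the lens and take its picture

## Task

With one fingertip (or the closed fingers), gently push on a spoke of the carousel's star handle to turn it until the red-lidded jar stands centred straight in front of the camera's lens, and leave it at rest there; then press the green shutter button fully down and let it come back up. Do not grip, lift or carry anything, keep the fingers off the jars, do not press the green button before the jar is in place, and leave the yellow button and everything else on the bench alone.

Things in the scene. Friction and masses are not known exactly. Their poses are not given: they have to be found in the camera images.
- stand: White round base of the carousel, 200 mm across, 12 mm high, screwed to the bench. Origin: on the carousel's vertical axis at bench height. Its own +x axis points from the axis towards the black inspection camera; this is fixed on the base, 127 to 218 mm from the axis, and its lens looks back at the axis; camera top 76 mm above the bench.
- carousel (a joint): Turn of the carousel about its vertical axis, rad, counter-clockwise from above positive, no end stops. 0 (or any whole turn, 6.283) puts the red-lidded jar straight in front of the lens. It turns freely either way against a light drag (about 0.07 N m, some 1 to 2 N at a spoke), stays where it is left and does not spring back or coast noticeably after a slow push.
- star: Star handle on top of the carousel, turning with it: four grey spokes with black ends, 10 mm wide, 14 mm tall, from the hub (17 mm radius) to 91 mm from the axis; open space between them. Origin: on the axis at the spokes' mid-height, 100 mm above the bench (they fill 93 to 107 mm). With its x axis as 0, the spokes point at 45, 135, 225 and 315 degrees, midway between the jars.
- jar_red: Amber sample jar with a RED lid, fixed on the carousel tray 78 mm from the axis, 37 mm wide, 44 mm tall. Origin: centre of its underside, 29 mm above the bench (tray top); lid top 73 mm above the bench, below the spokes. It stands at 0 degrees in the star's frame (45 degrees from the two nearest spokes). The one to bring in front of the lens; not to be touched.
- jar_white: Same jar with a white lid, at 90 degrees on the carousel. Not to be touched.
- jar_blue: Same jar with a blue lid, at 180 degrees on the carousel. Not to be touched.
- jar_grey: Same jar with a grey lid, at 270 degrees on the carousel. Not to be touched.
- red_jar_mid (a point): Centre of the red-lidded jar, 52 mm above the bench.
- lens_spot (a point): Point on the camera's line of sight, 78 mm from the carousel's axis and 52 mm above the bench, where the middle of the red-lidded jar belongs.
- shutter_box: Loose grey box 70 x 70 x 28 mm, 0.3 to 0.65 kg, with the GREEN push button (the camera's shutter) in the middle of its top. Origin: centre of its underside.
- shutter (a joint): Travel of the green button, m: 0 up, 0.006 fully down; springs back. Takes about 1.5 N to start and 5 N to be fully down.
- shutter_top (a point): Middle of the green button's face, 32 mm across, 42 mm above the bench when up.
- lamp_box: Loose box just like the shutter's, but with a YELLOW button (a lamp switch, to be left alone). Origin: centre of its underside. The two boxes may stand either way round, left or right.
- lamp (a joint): Travel of the yellow button, m: 0 up, 0.006 fully down.
- mug: Bystander: white mug, 80 mm wide, 95 mm tall. Origin: centre of its underside. Leave alone.
- dropper: Bystander: small amber dropper bottle with a red cap, 40 mm wide, 85 mm tall. Origin: centre of its underside. Leave alone.
- flask: Bystander: clear bottle with a white cap, 64 mm wide, 140 mm tall. Origin: centre of its underside. Leave alone.
- dish: Bystander: shallow glass dish, 90 mm wide, 16 mm tall. Origin: centre of its underside. Leave alone.
- spare_jar: Bystander: loose amber sample jar with a white lid, 37 mm wide, 44 mm tall, standing on the bench. Origin: centre of its underside. Leave alone.
- probe: Bystander: blue-handled spatula, 170 mm long, lying on the bench near the robot. Origin: centre of its underside. Leave alone.
Mind the look-alikes: they are no part of the job. What is shaped like the shutter_box but blue is not meant.

How it is judged:
By the outcome, as a careful person would: the job done as asked, in the order asked, and still so for the second after the job is handed in, with the robot touching nothing.
It also fails if it takes over 58 s, if anything falls off the work surface, if the arm or the gripper's body presses on something with over 40 N, if the wrist force passes 120 N, or if a joint passes its speed limit or range.

## Robot

A 6-joint arm with a two-finger parallel gripper is mounted at the origin on the work surface. World frame = base frame: x ahead of the robot, y to its left, z up, the work surface at z = 0. Lengths are in m, angles in rad, forces in N, time in s.
With the tool pointing down it reaches from about 0.275 to 0.725 m from the base axis. Payload 15.9 kg.
Tool frame: the origin (TCP) lies midway between the tips of the shut fingers; the grasp point (between the pads) lies 19 mm behind it; z points along the fingers, y is the line along which they close (so a half turn about z gives the same grasp; the last joint's range is limited). The gripper opens to 85 mm and grips with 20 to 120 N. Pads are 22 mm wide; open, the fingers measure 114 mm over their backs; the gripper's body (76 mm by 85 mm) begins 54 mm behind the grasp point. The pads swing forward as they close: fully open they stand 13 mm farther back than shut.
Start: joints at [-1.306, 0.213, -0.034, 1.323, 0, 1.571], TCP at [0.131, -0.483, 0.231] pointing down, gripper open.
Joint ranges: [-2.98, 2.98], [-0.74, 1.72], [-1.14, 1.35], [-2.1, 2.04], [-1.57, 1.44], [-3.14, 3.14]. Speed limits (rad/s): [1.89, 1.89, 2.39, 2.57, 3.14, 3.14].

## Interface

Orientations are given as a rotation vector (axis times angle).
In Python, from bench import manip, imaging gives the robot as it stands.
- The arm moves only by the tool play_rows, never from a script. Its argument "motion" is a list that holds one entry, the list of rows, each a list of 7 numbers: the shift along the tool's x, y, z in m, then the turn, a rotation vector about the tool's x, y, z in degrees, then the opening, from 0 (shut) to 1 (fully open). A call has 1 to 10 rows; each row is the pose to reach, as a shift and turn from the pose commanded when the call began, along the tool's axes at that moment; what a row does not reach only later rows make up. A row lasts 1/10 s, in which the tool goes at most 50 mm and 8.59 degrees, less where a joint would pass 70% of its speed; a pose out of reach is approached as far as the arm can. A call with a gripper value outside its range is refused whole. The fingers move at their own pace and stop on an object; the grip force is fixed at half the most. Time passes only in rows, so rows that repeat a pose let the fingers close. It gives the time, the measured TCP pose, the force, the opening and the grip force at its end, in the units of the state.
- manip.get_obs(): the state, without advancing time (a new reading comes with each control period).
- imaging.snapshot(name): name is "scene" or "top"; returns a dict with "color" (400x640x3 uint8, red, green, blue), "range_z" (400x640 float32, m along the optical axis (not along the pixel's ray), 0 where there is no reading), "fx", "fy", "cx", "cy" (pixels), "cam_to_world" (4x4, takes a point from camera to world coordinates). Camera axes: x right, y up, looking along -z (the intrinsics and any distortion apply to the point x, -y, -z); pixel columns grow to the right and rows downward; lengths in m; the calibration is good to about 2 mm. A picture is of the moment at which its call begins.
- manip.finish_job(): hands the job in; it is judged then, once.
The state is a dict: "time": time; "qpos": joint angles; "dq": joint speeds; "effort": joint torques, N m; "tcp_pos": TCP position; "tool_rot": TCP orientation; "force": force on the tool from outside, world axes, zero at the start; "ft_torque": the same for the moment, N m; "opening": opening from 0.0 (shut) to 1.0 (fully open); "finger_force": force on a finger pad.
Only numpy, scipy, OpenCV 4.12 (cv2) and the standard library are available. Lean on these libraries where they do the work, as an engineer would, in place of code of your own. Each camera call takes 0.05 s, during which the arm holds its last target. There are 200 camera calls.

## Working session

There is one attempt and no reset: what is moved stays moved. The work goes in short steps, Python scripts to look and compute and a tool call to move; the robot and the scene stay as the last step left them, time stands still between calls to the robot, and variables do not carry over. Pictures are saved under pics/ and viewed, at most 10 in all, crops included, and the job is handed in when it is done.

Besides the shell and the picture viewer there is one more tool, called after ">>>" as name(argument=value, ...) on one line, values as JSON. play_rows: Moves the arm, as the interface text tells. Its arguments: {"type":"object","properties":{"motion":{"type":"array"}},"required":["motion"]}

```bash
mkdir -p pics; cat > h.py <<'E'
import numpy as np,cv2
from bench import manip,imaging
def snap(n):
    s=imaging.snapshot(n); np.savez('%s.npz'%n,**s); return s
def world(s,depth=None):
    z=s['range_z'] if depth is None else depth
    v,u=np.mgrid[0:400,0:640]
    x=(u-s['cx'])/s['fx']*z; y=-(v-s['cy'])/s['fy']*z
    P=np.stack([x,y,-z,np.ones_like(z)],-1)
    return (P@np.asarray(s['cam_to_world']).T)[...,:3]
def proj(s,p):
    q=np.linalg.inv(s['cam_to_world'])@np.append(p,1)
    return s['cx']+s['fx']*q[0]/-q[2], s['cy']-s['fy']*q[1]/-q[2]
E
python3 - <<'E'
from h import *
o=manip.get_obs();print({k:np.round(o[k],3) for k in('time','tcp_pos','tool_rot','opening','force')})
for n in('scene','top'):
    s=snap(n);cv2.imwrite('pics/%s0.png'%n,s['color'][...,::-1])
    print(n,s['fx'],s['cx'],s['cy'],np.round(s['cam_to_world'],3).tolist(),[k for k in s])
E
```

```text
{'time': np.float64(0.0), 'tcp_pos': array([ 0.131, -0.482,  0.231]), 'tool_rot': array([-3.113, -0.415,  0.   ]), 'opening': np.float64(0.997), 'force': array([-0.132, -0.148, -1.532])}
scene 445.1840570034196 311.8720613656927 199.7879018171027 [[0.788, -0.35, 0.507, 1.185], [0.615, 0.478, -0.626, -0.833], [-0.023, 0.805, 0.592, 0.869], [0.0, 0.0, 0.0, 1.0]] ['color', 'range_z', 'fx', 'fy', 'cx', 'cy', 'cam_to_world']
top 382.7040493846293 324.2873121494022 206.66327528590733 [[-0.01, 0.995, -0.102, 0.37], [-1.0, -0.012, -0.013, -0.005], [-0.014, 0.101, 0.995, 1.302], [0.0, 0.0, 0.0, 1.0]] ['color', 'range_z', 'fx', 'fy', 'cx', 'cy', 'cam_to_world']
```

View pics/scene0.png

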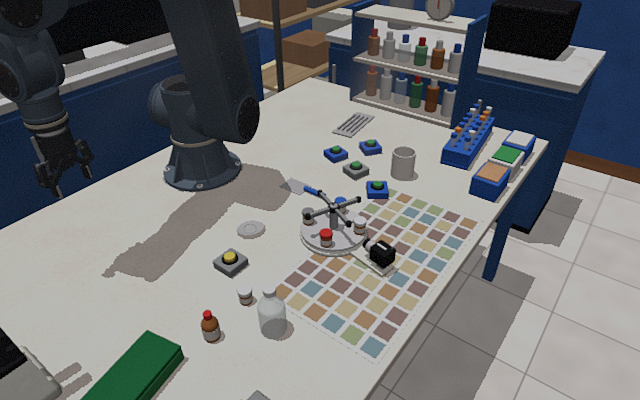

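View pics/top0.png

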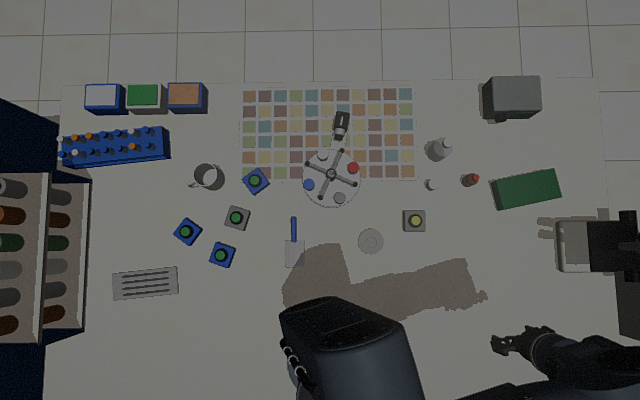

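The scene and top pictures show the carousel at top (331,173), its camera at (341,122), and the red lid at (353,168).

Things that could be taken for the green shutter:
- the grey box with a green button, top (237,217), scene (356,169)
- blue boxes with green buttons, top (255,181), (187,231) and (222,254)
- the grey box with a yellow button, top (414,220), which is the lamp

The red dropper cap at (471,178) could be taken for the red lid. I choose the grey box at (237,217) and the red lid at (353,168).

```bash
python3 - <<'E'
from h import *
S={n:dict(np.load(n+'.npz')) for n in('scene','top')}
t=S['top']['color'];s=S['scene']['color']
a=cv2.resize(t[105:240,180:370],(760,540),interpolation=cv2.INTER_CUBIC)
cv2.imwrite('pics/crop1.png',np.clip(a[...,::-1].astype(float)*1.8,0,255))
b=cv2.resize(s[140:290,290:410],(480,600),interpolation=cv2.INTER_CUBIC)
def blobs(n,name,f,box):
    c=S[n]['color'].astype(int);W=world(S[n]);m=f(c[...,0],c[...,1],c[...,2])
    k=np.zeros_like(m);x0,y0,x1,y1=box;k[y0:y1,x0:x1]=1;m=m&k
    k,l,st,ce=cv2.connectedComponentsWithStats(m.astype(np.uint8))
    for i in range(1,k):
        if st[i,4]>15:
            p=W[l==i];print(n,name,st[i,4],np.round(ce[i],1),'mean',np.round(p.mean(0),4),'zmax',np.round(np.percentile(p[:,2],[10,50,90]),4))
red=lambda r,g,b:(r>70)&(r>2*g)&(r>2*b)
grn=lambda r,g,b:(g>45)&(g>1.6*r)&(g>1.3*b)
blu=lambda r,g,b:(b>60)&(b>1.6*r)&(b>1.25*g)
yel=lambda r,g,b:(r>90)&(g>75)&(b<.6*g)
blobs('top','red',red,(300,140,365,210));blobs('scene','red',red,(295,190,380,255))
blobs('top','grn',grn,(170,165,275,270));blobs('scene','grn',grn,(320,130,400,205))
blobs('top','yel',yel,(395,200,435,240));blobs('scene','yel',yel,(210,240,250,280))
blobs('top','blu',blu,(300,175,318,195))
for n in S:
    W=world(S[n]); c=np.array([.46,-.03]); 
    for lo,hi,nm in((.09,.12,'star'),(.065,.08,'lids/cam'),(.06,.09,'camtop'),(.005,.02,'base')):
        m=(W[...,2]>lo)&(W[...,2]<hi)&(np.hypot(W[...,0]-.45,W[...,1]+.02)<.3)
        p=W[m]; 
        if len(p):print(n,nm,len(p),p.mean(0).round(4),p.min(0).round(3),p.max(0).round(3))
E
```

```text
top red 88 [353.  166.9] mean [ 0.6218 -0.0838  0.0868] zmax [0.0693 0.0729 0.0765]
scene red 111 [325.8 233.7] mean [ 0.6338 -0.0954  0.0764] zmax [0.0633 0.0706 0.0731]
top grn 67 [254.  179.9] mean [0.5914 0.2448 0.0412] zmax [0.0367 0.0415 0.0451]
top grn 72 [235.3 217.1] mean [0.4659 0.3017 0.0587] zmax [0.0381 0.0415 0.0445]
top grn 71 [184.9 231.1] mean [0.4228 0.4728 0.0406] zmax [0.0366 0.0413 0.0437]
top grn 71 [219.9 254.9] mean [0.3439 0.3502 0.0584] zmax [0.0375 0.0403 0.0451]
scene grn 26 [370.4 141.7] mean [0.4265 0.4684 0.0397] zmax [0.0363 0.0406 0.0429]
scene grn 34 [335.3 148.9] mean [0.3475 0.3499 0.0373] zmax [0.0319 0.0379 0.0414]
scene grn 42 [355.7 164.3] mean [0.487  0.275  0.0582] zmax [0.0337 0.0399 0.0425]
scene grn 51 [377.2 184.3] mean [0.5953 0.2398 0.0384] zmax [0.0322 0.0401 0.0424]
top yel 65 [415.6 220.1] mean [ 0.4494 -0.2849  0.061 ] zmax [0.0387 0.0417 0.0449]
scene yel 92 [229.1 256.3] mean [ 0.4534 -0.2906  0.0388] zmax [0.0342 0.0396 0.042 ]
top blu 93 [308.3 183.9] mean [0.5706 0.0616 0.0714] zmax [0.0689 0.0724 0.0758]
scene star 572 [ 0.6006 -0.0167  0.1024] [ 0.515 -0.096  0.09 ] [0.68  0.07  0.111]
scene lids/cam 398 [ 0.6173 -0.021   0.0709] [ 0.508 -0.104  0.065] [0.75  0.078 0.08 ]
scene camtop 492 [ 0.6254 -0.0243  0.0702] [ 0.508 -0.104  0.06 ] [0.75  0.078 0.089]
scene base 1126 [ 0.5278 -0.0623  0.0107] [ 0.194 -0.316  0.005] [0.748 0.278 0.02 ]
top star 435 [ 0.5974 -0.0124  0.1064] [ 0.516 -0.094  0.093] [0.68  0.07  0.114]
top lids/cam 436 [ 0.6103 -0.0149  0.0722] [ 0.51  -0.101  0.065] [0.75  0.076 0.08 ]
top camtop 466 [ 0.6157 -0.0165  0.0716] [ 0.508 -0.101  0.06 ] [0.75  0.076 0.081]
top base 1452 [ 0.4639 -0.0442  0.0096] [ 0.17  -0.317  0.005] [0.748 0.279 0.02 ][ WARN:0@0.233] global loadsave.cpp:1063 imwrite_ Unsupported depth image for selected encoder is fallbacked to CV_8U.
```

View pics/crop1.png

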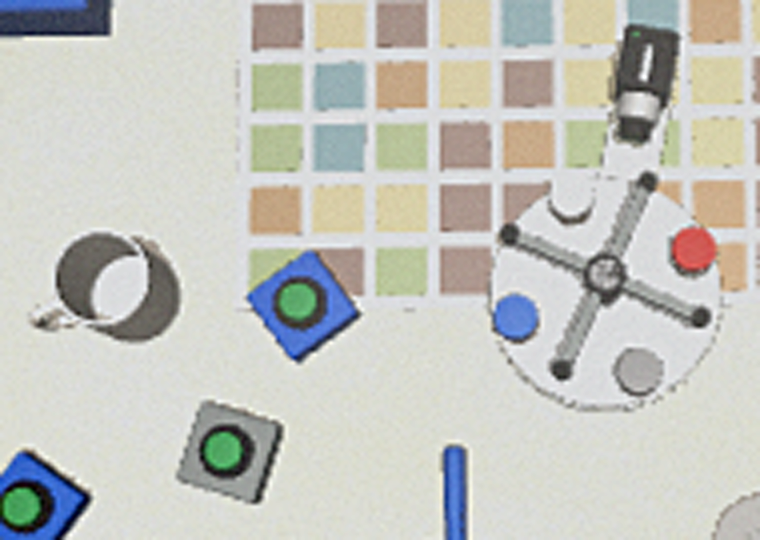

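The crop confirms the choices: the grey box with the green button is at crop (226,451), the red lid at (693,250), the hub at (605,275), and the lens end of the camera at (633,128). Next I fit these precisely.

```bash
cat > fit.py <<'E'
from h import *
from scipy.optimize import minimize
def rayplane(s,uv,z):
    M=np.asarray(s['cam_to_world']);d=np.array([(uv[0]-s['cx'])/s['fx'],-(uv[1]-s['cy'])/s['fy'],-1])
    d=M[:3,:3]@d;return (M[:3,3]+d*(z-M[2,3])/d[2])[:2]
def tri(uvs,ss):
    A=np.zeros((3,3));b=np.zeros(3)
    for uv,s in zip(uvs,ss):
        M=np.asarray(s['cam_to_world']);d=M[:3,:3]@np.array([(uv[0]-s['cx'])/s['fx'],-(uv[1]-s['cy'])/s['fy'],-1]);d/=np.linalg.norm(d)
        P=np.eye(3)-np.outer(d,d);A+=P;b+=P@M[:3,3]
    return np.linalg.solve(A,b)
def fit(S,c0=(.598,-.013)):
  for n in S:
    s=S[n];W=world(s);z=W[...,2];r=np.hypot(W[...,0]-c0[0],W[...,1]-c0[1])
    v,u=np.nonzero((z>.096)&(z<.118)&(r<.1))
    p=np.array([rayplane(s,q,.106) for q in zip(u,v)])
    def cost(x):   # robust distance to 4 spokes
        d=p-x[:2];a=x[2];best=9
        for k in range(2):
            q=a+k*np.pi/2;best=np.minimum(best,np.abs(-np.sin(q)*d[:,0]+np.cos(q)*d[:,1]))
        return np.minimum(best,.012).__pow__(2).mean()*1e6
    o=min((minimize(cost,[*p.mean(0),a],method='Nelder-Mead',options=dict(xatol=1e-5,maxiter=2000)) for a in np.arange(0,1.57,.2)),key=lambda o:o.fun)
    print(n,'star c',o.x[:2].round(4),'spoke deg',round(np.degrees(o.x[2])%90,2),'res',round(o.fun,1),len(p))
    c=o.x[:2]
    r=np.hypot(W[...,0]-c[0],W[...,1]-c[1])
    m=(z>.068)&(z<.084)&(r>.12)&(r<.23)&(W[...,0]>c[0]+.1)
    v,u=np.nonzero(m);q=np.array([rayplane(s,w,.076) for w in zip(u,v)])
    rect=cv2.minAreaRect((q*1000).astype(np.float32));d=q.mean(0)-c
    print('  cam top mean',q.mean(0).round(4),'az',np.degrees(np.arctan2(d[1],d[0])).round(2),'rect',np.round(rect[0],1),np.round(rect[1],1),round(rect[2],1))
    C=s['color'].astype(int);mm=(C[...,0]>70)&(C[...,0]>2*C[...,1])&(C[...,0]>2*C[...,2])&(r<.11)&(z>.068)&(z<.08)
    v,u=np.nonzero(mm);q=np.array([rayplane(s,w,.073) for w in zip(u,v)]);q=(q.min(0)+q.max(0))/2;d=q-c
    print('  red lid',q.round(4),'rad',np.hypot(*d).round(4),'az',np.degrees(np.arctan2(d[1],d[0])).round(2))
E
python3 - <<'E'
from fit import *
S={n:dict(np.load(n+'.npz')) for n in('scene','top')}
fit(S)
ss=[S['top'],S['scene']]
for nm,a,b,z in(('green',(235.3,217.1),(355.7,164.3),.042),('yellow',(415.6,220.1),(229.1,256.3),.042)):
    print(nm,'tri',tri([a,b],ss).round(4),rayplane(ss[0],a,z).round(4),rayplane(ss[1],b,z).round(4))
E
```

```text
scene star c [ 0.6008 -0.0167] spoke deg 65.34 res 31.8 490
  cam top mean [ 0.7854 -0.0542] az -11.49 rect [778.8 -53.5] [51.  72.3] 77.7
  red lid [ 0.6278 -0.0885] rad 0.0767 az -69.41
top star c [ 0.598  -0.0124] spoke deg 65.19 res 15.3 423
  cam top mean [ 0.7793 -0.0491] az -11.46 rect [768.1 -46.3] [45.3 87. ] 78.1
  red lid [ 0.6243 -0.0848] rad 0.077 az -70.01
green tri [0.4673 0.307  0.0353] [0.4673 0.3057] [0.4727 0.2973]
yellow tri [ 0.4513 -0.2899  0.0371] [ 0.4506 -0.2892] [ 0.456  -0.2927]
```

```bash
cat > d.py <<'E'
import sys
from h import *
from scipy.spatial.transform import Rotation as R
def dd(*targets):
    o=manip.get_obs();M=R.from_rotvec(o['tool_rot']);p=np.array(o['tcp_pos'])
    print('t',round(float(o['time']),2),'p',p.round(4),'x-axis yaw',np.degrees(np.arctan2(*M.as_matrix()[[1,0],0])).round(1),'F',np.round(o['force'],1),'q',np.round(o['qpos'],2))
    for t in targets: print(t,'->',M.inv().apply(np.array(t)-p).round(4))
E
python3 -c "
from d import *
dd((.533,-.060,.231),(.533,-.060,.088))"
```

```text
t 0.1 p [ 0.1308 -0.4823  0.2309] x-axis yaw 15.2 F [-0.1  0.3 -0.2] q [-1.31  0.21 -0.03  1.32  0.    1.57]
(0.533, -0.06, 0.231) -> [ 4.987e-01 -3.023e-01  2.000e-04]
(0.533, -0.06, 0.088) -> [ 0.4987 -0.3022  0.1432]
```

>>> play_rows(motion=[[[0.04,-0.024,0,0,0,0,0],[0.08,-0.048,0,0,0,0,0],[0.12,-0.073,0,0,0,0,0],[0.16,-0.097,0,0,0,0,0],[0.2,-0.121,0,0,0,0,0],[0.24,-0.145,0,0,0,0,0],[0.28,-0.17,0,0,0,0,0],[0.32,-0.194,0,0,0,0,0],[0.36,-0.218,0,0,0,0,0],[0.4,-0.242,0,0,0,0,0]]])

```text
time: 1.1
tcp_pos: [0.4545, -0.1425, 0.2312]
tool_rot: [-3.114, -0.415, 0.0]
force: [0.1, -0.9, -0.6]
opening: -0.002
finger_force: 0.0
```

```bash
python3 -c "
from d import *
dd((.533,-.060,.231),(.533,-.060,.088))"
```

```text
t 1.1 p [ 0.4545 -0.1425  0.2312] x-axis yaw 15.2 F [ 0.1 -0.9 -0.6] q [-0.3   0.16 -0.09  1.31 -0.    2.57]
(0.533, -0.06, 0.231) -> [ 0.0974 -0.0591  0.0002]
(0.533, -0.06, 0.088) -> [ 0.0974 -0.0591  0.1432]
```

>>> play_rows(motion=[[[0.035,-0.021,0,0,0,0,0],[0.07,-0.042,0,0,0,0,0],[0.097,-0.059,0,0,0,0,0],[0.097,-0.059,0.03,0,0,0,0],[0.097,-0.059,0.06,0,0,0,0],[0.097,-0.059,0.09,0,0,0,0],[0.097,-0.059,0.12,0,0,0,0],[0.097,-0.059,0.142,0,0,0,0],[0.097,-0.059,0.142,0,0,0,0]]])

```text
time: 2.0
tcp_pos: [0.5296, -0.0617, 0.0865]
tool_rot: [-3.113, -0.415, 0.008]
force: [-0.2, -0.5, 0.2]
opening: 0.001
finger_force: 0.0
```

```bash
python3 - <<'E'
from d import *
c=np.array([.599,-.014])
T=[]
for a in np.arange(-115,-56,7.3):
    a=np.radians(a);off=.019 # half tool+half spoke
    p=c+.072*np.array([np.cos(a),np.sin(a)])-off*np.array([-np.sin(a),np.cos(a)]);T.append((*p.round(4),.089))
dd(*T)
s=snap('scene');cv2.imwrite('pics/s2.png',cv2.resize(s['color'][140:290,250:450,::-1],(800,600)))
E
```

```text
t 2.0 p [ 0.5296 -0.0617  0.0865] x-axis yaw 15.2 F [-0.2 -0.5  0.2] q [-0.12  0.36 -0.22  1.    0.    2.76]
(np.float64(0.5514), np.float64(-0.0712), 0.089) -> [ 0.0186  0.0149 -0.0026]
(np.float64(0.559), np.float64(-0.0768), 0.089) -> [ 0.0244  0.0223 -0.0027]
(np.float64(0.5673), np.float64(-0.0814), 0.089) -> [ 0.0312  0.0289 -0.0027]
(np.float64(0.5761), np.float64(-0.0849), 0.089) -> [ 0.0388  0.0345 -0.0028]
(np.float64(0.5853), np.float64(-0.0872), 0.089) -> [ 0.0471  0.0392 -0.0028]
(np.float64(0.5947), np.float64(-0.0883), 0.089) -> [ 0.0559  0.0427 -0.0029]
(np.float64(0.6042), np.float64(-0.0883), 0.089) -> [ 0.065   0.0452 -0.0029]
(np.float64(0.6136), np.float64(-0.087), 0.089) -> [ 0.0745  0.0464 -0.003 ]
(np.float64(0.6228), np.float64(-0.0846), 0.089) -> [ 0.084   0.0465 -0.003 ]
```

View pics/s2.png

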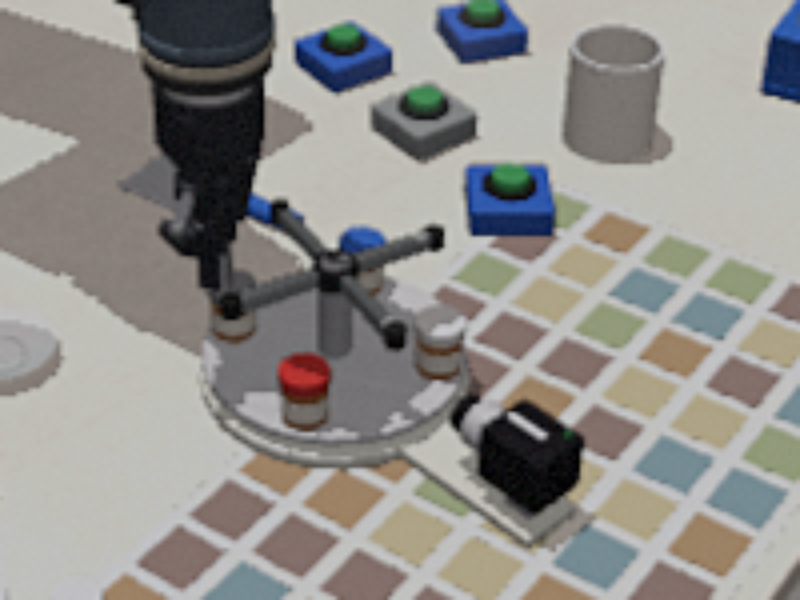

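The fingertip stands behind the spoke (tip at about (215,290), spoke end at (230,305)) and above the grey lid. I'll push gently, about half the way first.

>>> play_rows(motion=[[[0.009,0.007,-0.002,0,0,0,0],[0.018,0.0145,-0.002,0,0,0,0],[0.021,0.0185,-0.002,0,0,0,0],[0.0245,0.022,-0.002,0,0,0,0],[0.028,0.0255,-0.002,0,0,0,0],[0.031,0.029,-0.002,0,0,0,0],[0.035,0.0315,-0.002,0,0,0,0],[0.039,0.0345,-0.002,0,0,0,0],[0.043,0.037,-0.002,0,0,0,0],[0.047,0.039,-0.002,0,0,0,0]]])

```text
time: 3.05
tcp_pos: [0.5876, -0.0874, 0.0912]
tool_rot: [-3.114, -0.415, 0.0]
force: [-1.2, 1.7, -0.7]
opening: -0.001
finger_force: 0.7
```

```bash
python3 - <<'E'
from fit import *
from d import dd
S={n:snap(n) for n in('scene','top')}
fit(S)
c=np.array([.599,-.014]);T=[]
for a in range(-86,-50,4):
    a=np.radians(a);off=.019
    p=c+.072*np.array([np.cos(a),np.sin(a)])-off*np.array([-np.sin(a),np.cos(a)]);T.append((*p.round(4).tolist(),.089))
dd(*T)
E
```

```text
scene star c [ 0.6004 -0.0171] spoke deg 6.63 res 43.3 471
  cam top mean [ 0.785  -0.0543] az -11.4 rect [778.1 -52.7] [49.2 74. ] 78.2
  red lid [ 0.6616 -0.0642] rad 0.0772 az -37.58
top star c [ 0.5979 -0.0117] spoke deg 7.26 res 15.5 247
  cam top mean [ 0.7839 -0.0349] az -7.11 rect [776.1 -33.2] [15.2 75.1] 80.0Traceback (most recent call last):
  File "<stdin>", line 4, in <module>
  File "fit.py", line 31, in fit
    v,u=np.nonzero(mm);q=np.array([rayplane(s,w,.073) for w in zip(u,v)]);q=(q.min(0)+q.max(0))/2;d=q-c
                                                                             ~~~~~^^^
    return umr_minimum(a, axis, None, out, keepdims, initial, where)
ValueError: zero-size array to reduction operation minimum which has no identity
```

```bash
python3 - <<'E'
from d import *
c=np.array([.599,-.014]);T=[]
for a in range(-82,-49,4):
    a=np.radians(a);off=.019
    p=c+.072*np.array([np.cos(a),np.sin(a)])-off*np.array([-np.sin(a),np.cos(a)]);T.append((*p.round(4).tolist(),.0905))
dd(*T)
E
```

```text
t 3.15 p [ 0.5879 -0.0876  0.0912] x-axis yaw 15.2 F [-0.5 -0.2  1.2] q [-0.15  0.46 -0.04  1.07 -0.    2.73]
(0.5902, -0.0879, 0.0905) -> [0.0021 0.0009 0.0007]
(0.5954, -0.0884, 0.0905) -> [0.007  0.0028 0.0007]
(0.6006, -0.0884, 0.0905) -> [0.012  0.0041 0.0007]
(0.6058, -0.0882, 0.0905) -> [0.0171 0.0053 0.0007]
(0.6109, -0.0875, 0.0905) -> [0.0222 0.006  0.0007]
(0.616, -0.0865, 0.0905) -> [0.0274 0.0063 0.0007]
(0.621, -0.0851, 0.0905) -> [0.0326 0.0063 0.0007]
(0.6259, -0.0834, 0.0905) -> [0.0377 0.0059 0.0007]
(0.6307, -0.0814, 0.0905) -> [0.0429 0.0052 0.0007]
```

>>> play_rows(motion=[[[0.0035,0.0015,0,0,0,0,0],[0.007,0.003,0,0,0,0,0],[0.0105,0.004,0,0,0,0,0],[0.014,0.005,0,0,0,0,0],[0.0175,0.0055,0,0,0,0,0],[0.021,0.006,0,0,0,0,0],[0.0245,0.0063,0,0,0,0,0],[0.0275,0.0063,0,0,0,0,0],[0.0275,0.0063,0,0,0,0,0]]])

```text
time: 4.05
tcp_pos: [0.616, -0.0861, 0.0913]
tool_rot: [3.114, 0.415, 0.001]
force: [-0.6, 0.2, -0.8]
opening: 0.005
finger_force: 0.0
```

```bash
python3 - <<'E'
from fit import *
from d import dd
dd()
S={n:snap(n) for n in('scene',)}
fit(S)
E
```

```text
t 4.05 p [ 0.616  -0.0861  0.0913] x-axis yaw 15.2 F [-0.6  0.2 -0.8] q [-0.14  0.52  0.05  1.1  -0.    2.74]
scene star c [ 0.6005 -0.0172] spoke deg 26.79 res 42.7 445
  cam top mean [ 0.7842 -0.0538] az -11.28 rect [778.  -53.1] [50. 74.] 78.3
  red lid [ 0.6744 -0.0406] rad 0.0775 az -17.59
```

>>> play_rows(motion=[[[0.003,-0.0006,0,0,0,0,0],[0.006,-0.0015,0,0,0,0,0],[0.006,-0.0015,0,0,0,0,0],[-0.01,0.006,0,0,0,0,0],[-0.02,0.01,-0.02,0,0,0,0],[-0.02,0.01,-0.06,0,0,0,0],[-0.05,0.03,-0.08,0,0,0,0],[-0.09,0.05,-0.08,0,0,0,0],[-0.13,0.07,-0.08,0,0,0,0],[-0.16,0.09,-0.08,0,0,0,0]]])

```text
time: 5.1
tcp_pos: [0.4829, -0.2159, 0.1717]
tool_rot: [3.114, 0.415, 0.001]
force: [1.3, -0.4, -0.3]
opening: 0.003
finger_force: 0.0
```

```bash
python3 - <<'E'
from fit import *
from d import dd
dd()
for i in range(2):
    S={n:snap(n) for n in('scene','top')}
    fit(S)
cv2.imwrite('pics/t3.png',cv2.resize(np.clip(S['top']['color'][95:225,270:400,::-1]*1.8,0,255).astype(np.uint8),(600,600),interpolation=cv2.INTER_CUBIC))
E
```

```text
t 5.1 p [ 0.4829 -0.2159  0.1717] x-axis yaw 15.2 F [ 1.3 -0.4 -0.3] q [-0.42  0.29 -0.09  1.2  -0.    2.46]
scene star c [ 0.6006 -0.0168] spoke deg 31.42 res 32.6 473
  cam top mean [ 0.7857 -0.054 ] az -11.35 rect [781. -54.] [50.5 69.3] 78.3
  red lid [ 0.6755 -0.034 ] rad 0.0768 az -12.88
top star c [ 0.598  -0.0125] spoke deg 31.42 res 15.4 430
  cam top mean [ 0.7797 -0.0489] az -11.32 rect [767.5 -46.3] [45.3 88.3] 78.3
  red lid [ 0.6732 -0.0284] rad 0.0769 az -11.92
scene star c [ 0.6004 -0.0166] spoke deg 31.42 res 32.2 469
  cam top mean [ 0.7847 -0.0541] az -11.5 rect [777.4 -53.1] [51.1 72.9] 81.6
  red lid [ 0.6766 -0.0338] rad 0.0781 az -12.77
top star c [ 0.5981 -0.0125] spoke deg 31.43 res 15.4 422
  cam top mean [ 0.7791 -0.049 ] az -11.4 rect [767.5 -46.3] [45.3 88.3] 78.3
  red lid [ 0.6732 -0.03  ] rad 0.0772 az -13.14
```

View pics/t3.png

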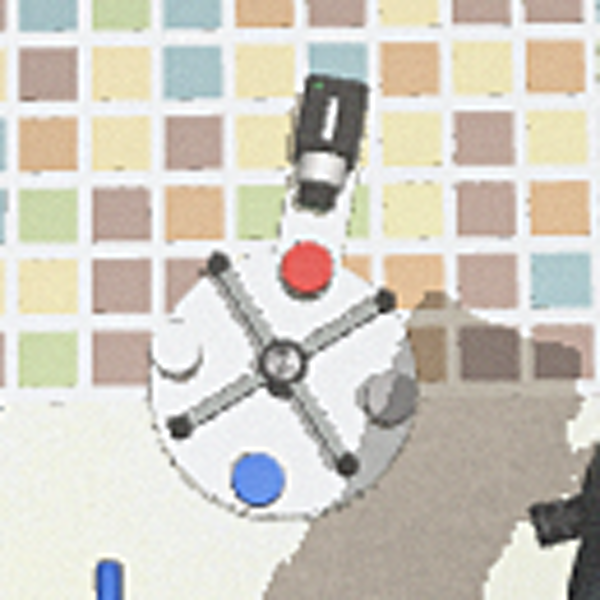

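The red lid (307,268) is nearly in line with the lens (314,203). The fits put the red jar at -13.6° and the camera at -11.4°, so 2.2° more (about 2.8 mm) is needed.

>>> play_rows(motion=[[[0.04,-0.023,0,0,0,0,0],[0.08,-0.046,0,0,0,0,0],[0.11,-0.063,0,0,0,0,0],[0.14,-0.08,0.02,0,0,0,0],[0.14,-0.08,0.06,0,0,0,0],[0.14,-0.08,0.08,0,0,0,0],[0.152,-0.085,0.08,0,0,0,0],[0.162,-0.09,0.08,0,0,0,0],[0.1655,-0.0915,0.08,0,0,0,0],[0.1687,-0.0925,0.08,0,0,0,0]]])

```text
time: 6.3
tcp_pos: [0.6245, -0.081, 0.0925]
tool_rot: [3.113, 0.416, 0.003]
force: [-2.1, -0.0, 1.0]
opening: 0.004
finger_force: 0.5
```

>>> play_rows(motion=[[[0,0,0,0,0,0,0],[-0.016,0.0075,0,0,0,0,0],[-0.026,0.012,-0.02,0,0,0,0],[-0.026,0.012,-0.06,0,0,0,0],[-0.056,0.032,-0.08,0,0,0,0],[-0.096,0.052,-0.1,0,0,0,0],[-0.136,0.072,-0.1,0,0,0,0],[-0.166,0.092,-0.1,0,0,0,0]]])

```text
time: 7.1
tcp_pos: [0.4856, -0.2151, 0.1927]
tool_rot: [3.113, 0.414, 0.003]
force: [0.3, -0.3, 0.2]
opening: -0.001
finger_force: 0.0
```

```bash
python3 - <<'E'
from fit import *
from d import dd
dd()
S={n:snap(n) for n in('scene','top')}
fit(S)
# boxes: grey box with green button, blob restricted by height
for n,box in(('top',(222,203,252,232)),('scene',(338,155,372,182))):
    s=S[n];W=world(s);C=s['color'].astype(int);x0,y0,x1,y1=box
    k=np.zeros(W.shape[:2],bool);k[y0:y1,x0:x1]=1
    g=k&(C[...,1]>1.35*C[...,0])&(C[...,1]>1.2*C[...,2])&(W[...,2]>.034)&(W[...,2]<.05)
    v,u=np.nonzero(g);p=np.array([rayplane(s,q,.042) for q in zip(u,v)])
    print(n,'button',g.sum(),p.mean(0).round(4),((p.min(0)+p.max(0))/2).round(4),np.ptp(p,0).round(3),u.mean().round(1),v.mean().round(1))
    b=k&(W[...,2]>.022)&(W[...,2]<.048);v,u=np.nonzero(b);p=W[b];print(' box',p.mean(0).round(4),((p.min(0)+p.max(0))/2).round(4))
E
```

```text
t 7.1 p [ 0.4856 -0.2151  0.1927] x-axis yaw 15.1 F [ 0.3 -0.3  0.2] q [-0.42  0.28 -0.04  1.25 -0.    2.46]
scene star c [ 0.6007 -0.0166] spoke deg 34.56 res 31.8 469
  cam top mean [ 0.7852 -0.0547] az -11.66 rect [778.7 -54.1] [51.6 72.4] 78.3
  red lid [ 0.6775 -0.0296] rad 0.0779 az -9.65
top star c [ 0.5981 -0.0127] spoke deg 34.44 res 15.5 427
  cam top mean [ 0.7786 -0.0487] az -11.29 rect [767.4 -47. ] [45.5 88.4] 79.8
  red lid [ 0.6733 -0.0251] rad 0.0763 az -9.39
top button 70 [0.4674 0.3048] [0.4676 0.305 ] [0.027 0.03 ] 235.6 217.1
 box [0.4672 0.3042 0.0301] [0.4673 0.3055 0.0347]
scene button 38 [0.4708 0.2975] [0.4706 0.2976] [0.028 0.034] 355.3 164.1
 box [0.4703 0.2977 0.0292] [0.4647 0.2971 0.0332]
```

The jar overshot slightly: the spoke fit gives about -10.5° against -11.4° for the camera. I'll nudge it back clockwise from the other side using the spoke at 124.5°, with the tool yaw aligned to it.

```bash
python3 - <<'E'
from d import *
c=np.array([.5995,-.0147]);u=np.array([-.566,.824]);n=np.array([.824,.566])
T=[(*(c+.072*u-o*n).tolist(),z) for o,z in((.035,.193),(.035,.0905),(.024,.0905))]
dd(*T)
E
```

```text
t 7.2 p [ 0.4847 -0.2166  0.1924] x-axis yaw 14.9 F [ 1.2 -0.7 -0.2] q [-0.42  0.28 -0.04  1.25 -0.    2.46]
(0.529908, 0.024817999999999993, 0.193) -> [ 0.106  -0.2216 -0.0008]
(0.529908, 0.024817999999999993, 0.0905) -> [ 0.1059 -0.2217  0.1017]
(0.538972, 0.031043999999999995, 0.0905) -> [ 0.1163 -0.2254  0.1017]
```

>>> play_rows(motion=[[[0.018,-0.037,0,0,0,-5,0],[0.036,-0.074,0,0,0,-10,0],[0.054,-0.111,0,0,0,-15,0],[0.072,-0.148,0,0,0,-19.5,0],[0.09,-0.185,0,0,0,-19.5,0],[0.106,-0.2215,0,0,0,-19.5,0],[0.106,-0.2215,0.04,0,0,-19.5,0],[0.106,-0.2215,0.075,0,0,-19.5,0],[0.106,-0.2215,0.1,0,0,-19.5,0],[0.106,-0.2215,0.1,0,0,-19.5,0]]])

```text
time: 8.2
tcp_pos: [0.5295, 0.028, 0.0888]
tool_rot: [-2.998, -0.936, 0.007]
force: [0.4, 0.1, 1.0]
opening: -0.001
finger_force: 0.0
```

```bash
python3 - <<'E'
from d import *
c=np.array([.5995,-.0147]);u=np.array([-.566,.824]);n=np.array([.824,.566])
dd(*[(*(c+.072*u-o*n).tolist(),.0905) for o in(.024,.018,.016)])
E
```

```text
t 8.2 p [0.5295 0.028  0.0888] x-axis yaw 34.7 F [0.4 0.1 1. ] q [ 0.05  0.35 -0.22  1.01  0.    2.59]
(0.538972, 0.031043999999999995, 0.0905) -> [ 0.0095  0.0028 -0.0018]
(0.5439160000000001, 0.03444, 0.0905) -> [ 0.0155  0.0029 -0.0018]
(0.545564, 0.03557199999999999, 0.0905) -> [ 0.0175  0.0029 -0.0018]
```

>>> play_rows(motion=[[[0.006,0.001,-0.001,0,0,0,0],[0.011,0.002,-0.002,0,0,0,0],[0.014,0.003,-0.002,0,0,0,0],[0.016,0.003,-0.002,0,0,0,0],[0.0175,0.003,-0.002,0,0,0,0],[0.0175,0.003,-0.002,0,0,0,0]]])

```text
time: 8.8
tcp_pos: [0.5477, 0.0353, 0.0934]
tool_rot: [-2.999, -0.936, -0.0]
force: [0.4, 0.1, 0.0]
opening: 0.001
finger_force: 0.0
```

```bash
python3 - <<'E'
from fit import *
from d import dd
dd()
for i in range(2):
    S={n:snap(n) for n in('scene',)}
    fit(S)
E
```

```text
t 8.8 p [0.5477 0.0353 0.0934] x-axis yaw 34.7 F [0.4 0.1 0. ] q [ 0.06  0.38 -0.17  1.03  0.    2.6 ]
scene star c [ 0.6001 -0.017 ] spoke deg 34.04 res 40.6 511
  cam top mean [ 0.7844 -0.0538] az -11.3 rect [777.6 -53.3] [50.5 73.3] 78.3
  red lid [ 0.6764 -0.0303] rad 0.0775 az -9.86
scene star c [ 0.6001 -0.017 ] spoke deg 34.05 res 41.2 518
  cam top mean [ 0.785 -0.054] az -11.33 rect [778.6 -52.4] [48.4 72.9] 78.3
  red lid [ 0.6775 -0.0305] rad 0.0786 az -9.96
```

>>> play_rows(motion=[[[0.0005,0,0.002,0,0,0,0],[0.001,0,0.002,0,0,0,0],[0.001,0,0.002,0,0,0,0]]])

```text
time: 9.2
tcp_pos: [0.5481, 0.0358, 0.0911]
tool_rot: [-2.999, -0.936, 0.001]
force: [-0.3, -0.4, -0.8]
opening: -0.002
finger_force: 0.5
```

```bash
python3 - <<'E'
from fit import *
from d import dd
dd()
for i in range(2):
    S={n:snap(n) for n in('scene',)}
    fit(S)
E
```

```text
t 9.2 p [0.5481 0.0358 0.0911] x-axis yaw 34.7 F [-0.3 -0.4 -0.8] q [ 0.07  0.38 -0.17  1.02 -0.    2.6 ]
scene star c [ 0.6002 -0.0171] spoke deg 33.82 res 41.4 521
  cam top mean [ 0.7844 -0.054 ] az -11.31 rect [778.5 -52.7] [50. 75.] 81.8
  red lid [ 0.6763 -0.0307] rad 0.0774 az -10.06
scene star c [ 0.6002 -0.0172] spoke deg 33.99 res 41.5 517
  cam top mean [ 0.7846 -0.0538] az -11.23 rect [777.9 -52.5] [49.4 73.8] 80.7
  red lid [ 0.6763 -0.0322] rad 0.0775 az -11.11
```

>>> play_rows(motion=[[[0.0006,0,0,0,0,0,0],[0.0012,0,0,0,0,0,0],[0.0012,0,0,0,0,0,0],[-0.01,0,0,0,0,0,0],[-0.02,0,0,0,0,0,0],[-0.025,0,-0.03,0,0,0,0],[-0.06,0,-0.07,0,0,0,0],[-0.09,0.02,-0.09,0,0,0,0],[-0.12,0.04,-0.1,0,0,0,0]]])

```text
time: 10.2
tcp_pos: [0.4717, -0.0665, 0.1937]
tool_rot: [2.997, 0.937, 0.005]
force: [0.7, -0.7, -0.1]
opening: 0.004
finger_force: 0.0
```

```bash
python3 - <<'E'
from fit import *
from d import dd
dd()
for i in range(2):
    S={n:snap(n) for n in('scene','top')}
    fit(S)
E
```

```text
t 10.2 p [ 0.4717 -0.0665  0.1937] x-axis yaw 34.7 F [ 0.7 -0.7 -0.1] q [-0.14  0.17 -0.18  1.22 -0.    2.4 ]
scene star c [ 0.6009 -0.0167] spoke deg 31.55 res 32.8 472
  cam top mean [ 0.7851 -0.0543] az -11.53 rect [773.9 -52.2] [50.2 82.1] 79.8
  red lid [ 0.6764 -0.0323] rad 0.0771 az -11.64
top star c [ 0.5979 -0.0121] spoke deg 31.76 res 14.6 203
  cam top mean [ 0.78   -0.0491] az -11.48 rect [768.8 -46.6] [45.3 85.6] 78.3
  red lid [ 0.6751 -0.0219] rad 0.0777 az -7.2
scene star c [ 0.6006 -0.0167] spoke deg 31.74 res 32.5 468
  cam top mean [ 0.7853 -0.0538] az -11.35 rect [778.6 -52.5] [48.6 71.4] 78.3
  red lid [ 0.6764 -0.0339] rad 0.0777 az -12.79
top star c [0.5767 0.0257] spoke deg 37.33 res 72.2 183
  cam top mean [ 0.7682 -0.0464] az -20.64 rect [740.6 -42.1] [ 45.  111.9] 80.1
  red lid [ 0.6734 -0.0169] rad 0.1057 az -23.78
```

```bash
python3 - <<'E'
from d import *
dd((.6231,-.0819,.091),(.605,-.0925,.091))
E
```

```text
t 10.4 p [ 0.4719 -0.0661  0.1916] x-axis yaw 34.6 F [ 0.6 -0.3 -0.7] q [-0.14  0.18 -0.18  1.21  0.    2.4 ]
(0.6231, -0.0819, 0.091) -> [0.1155 0.0987 0.1008]
(0.605, -0.0925, 0.091) -> [0.0946 0.0972 0.1008]
```

>>> play_rows(motion=[[[0.022,0.024,0,0,0,5,0],[0.044,0.048,0,0,0,10,0],[0.066,0.073,0,0,0,15,0],[0.088,0.097,0,0,0,19.5,0],[0.088,0.097,0.04,0,0,19.5,0],[0.088,0.097,0.08,0,0,19.5,0],[0.088,0.097,0.1,0,0,19.5,0],[0.1,0.098,0.1,0,0,19.5,0],[0.108,0.099,0.1,0,0,19.5,0],[0.1125,0.099,0.1,0,0,19.5,0]]])

```text
time: 11.4
tcp_pos: [0.622, -0.0818, 0.0912]
tool_rot: [-3.114, -0.416, -0.0]
force: [-0.5, -0.2, -0.0]
opening: -0.003
finger_force: 1.1
```

```bash
python3 - <<'E'
from fit import *
from d import dd
for i in range(2):
    S={n:snap(n) for n in('scene',)}
    fit(S)
dd()
E
```

```text
scene star c [ 0.6016 -0.016 ] spoke deg 30.62 res 46.5 381
  cam top mean [ 0.7844 -0.0539] az -11.73 rect [777.9 -52.8] [50.1 73.8] 80.9
  red lid [ 0.6765 -0.033 ] rad 0.0768 az -12.82
scene star c [ 0.602  -0.0153] spoke deg 31.14 res 48.0 379
  cam top mean [ 0.7849 -0.0541] az -11.97 rect [778.6 -52.6] [49.7 71.5] 77.0
  red lid [ 0.6775 -0.033 ] rad 0.0776 az -13.19
t 11.5 p [ 0.6219 -0.0821  0.0915] x-axis yaw 15.2 F [ 0.  -1.2 -0.1] q [-0.13  0.53  0.07  1.11  0.    2.74]
```

```bash
cat > ang.py <<'E'
from fit import *
from scipy.optimize import minimize_scalar
def ang(s,c=np.array([.6006,-.0167]),a0=33):
    W=world(s);z=W[...,2];t=np.array(manip.get_obs()['tcp_pos'][:2])
    v,u=np.nonzero((z>.096)&(z<.118)&(np.hypot(W[...,0]-c[0],W[...,1]-c[1])<.1))
    p=np.array([rayplane(s,q,.106) for q in zip(u,v)]);d=p-c;r=np.hypot(*d.T);th=np.degrees(np.arctan2(d[:,1],d[:,0]))
    out=[]
    for k in range(4):
        e=(th-a0-90*k+180)%360-180;m=(np.abs(e*r)<.6)&(r>.03)&(r<.088)&(np.hypot(*(p-t).T)>.035)
        out.append((round(a0+np.average(e[m],weights=r[m]**2),2) if m.sum()>15 else None,int(m.sum())))
    print('spoke angles',out)
E
python3 - <<'E'
from ang import *
from d import dd
for i in range(2): ang(snap('scene'))
dd()
E
```

```text
spoke angles [(np.float64(32.85), 91), (None, 3), (np.float64(32.62), 59), (None, 6)]
spoke angles [(np.float64(32.86), 91), (None, 4), (np.float64(32.62), 56), (None, 6)]
t 11.6 p [ 0.6214 -0.0826  0.0916] x-axis yaw 15.2 F [ 0.7  0.5 -0.4] q [-0.13  0.53  0.07  1.11 -0.    2.74]
```

>>> play_rows(motion=[[[0.0004,-0.0001,0,0,0,0,0],[0.0008,-0.0002,0,0,0,0,0],[0.0008,-0.0002,0,0,0,0,0],[-0.016,0.0075,0,0,0,0,0],[-0.026,0.012,-0.02,0,0,0,0],[-0.026,0.012,-0.06,0,0,0,0],[-0.056,0.032,-0.08,0,0,0,0],[-0.096,0.052,-0.1,0,0,0,0],[-0.136,0.072,-0.1,0,0,0,0],[-0.166,0.092,-0.1,0,0,0,0]]])

```text
time: 12.6
tcp_pos: [0.4836, -0.2161, 0.1922]
tool_rot: [3.113, 0.414, 0.002]
force: [0.5, 0.2, 0.2]
opening: -0.003
finger_force: 0.0
```

```bash
python3 - <<'E'
from ang import *
from d import dd
for i in range(2):
    S={n:snap(n) for n in('scene','top')}
    fit(S); ang(S['scene'])
dd()
E
```

```text
scene star c [ 0.6008 -0.0173] spoke deg 32.85 res 34.6 482
  cam top mean [ 0.7853 -0.0544] az -11.34 rect [779.3 -53.2] [50.2 73.1] 77.6
  red lid [ 0.6766 -0.0322] rad 0.0773 az -11.07
top star c [ 0.598  -0.0125] spoke deg 32.79 res 15.5 427
  cam top mean [ 0.7797 -0.049 ] az -11.35 rect [774.  -48.2] [45.5 75.1] 80.1
  red lid [ 0.6733 -0.0284] rad 0.0769 az -11.87
spoke angles [(np.float64(32.85), 91), (np.float64(33.16), 47), (np.float64(32.5), 90), (np.float64(32.83), 58)]
scene star c [ 0.6006 -0.0172] spoke deg 32.81 res 34.0 471
  cam top mean [ 0.7853 -0.0542] az -11.32 rect [778.6 -52.6] [49.7 75. ] 77.0
  red lid [ 0.6766 -0.0322] rad 0.0774 az -11.14
top star c [ 0.598  -0.0125] spoke deg 32.81 res 15.5 430
  cam top mean [ 0.7798 -0.049 ] az -11.34 rect [767.1 -46.2] [45.3 88.9] 78.3
  red lid [ 0.6733 -0.0284] rad 0.0769 az -11.87
spoke angles [(np.float64(32.92), 90), (np.float64(33.04), 48), (np.float64(32.79), 93), (np.float64(32.91), 55)]
t 12.8 p [ 0.4848 -0.2155  0.1916] x-axis yaw 15.1 F [-0.   0.1  0.8] q [-0.42  0.29 -0.04  1.24  0.    2.46]
```

The jar is in place: the spoke and lid fits put it within 1° (about 1 mm) of the camera line in both views. Next is the button at about (0.469, 0.301), the average of the two views.

```bash
python3 - <<'E'
from d import *
dd((.469,.301,.19))
E
```

```text
t 12.8 p [ 0.4848 -0.2155  0.1916] x-axis yaw 15.1 F [-0.   0.1  0.8] q [-0.42  0.29 -0.04  1.24  0.    2.46]
(0.469, 0.301, 0.19) -> [ 0.119  -0.5029  0.0016]
```

>>> play_rows(motion=[[[0.01,-0.042,0,0,0,-4,0],[0.02,-0.084,0,0,0,-8,0],[0.03,-0.126,0,0,0,-12,0],[0.04,-0.168,0,0,0,-16,0],[0.05,-0.21,0,0,0,-20,0],[0.06,-0.252,0,0,0,-24,0],[0.07,-0.294,0,0,0,-28,0],[0.08,-0.336,0,0,0,-32,0],[0.09,-0.378,0,0,0,-36,0],[0.1,-0.42,0,0,0,-40,0]]])

```text
time: 13.8
tcp_pos: [0.4713, 0.2196, 0.1913]
tool_rot: [-2.781, -1.461, -0.0]
force: [1.9, 0.2, 0.4]
opening: 0.001
finger_force: 0.0
```

```bash
python3 - <<'E'
from d import *
dd((.469,.301,.19),(.469,.301,.052))
E
```

```text
t 13.8 p [0.4713 0.2196 0.1913] x-axis yaw 55.4 F [1.9 0.2 0.4] q [ 0.44  0.26 -0.07  1.24  0.    2.61]
(0.469, 0.301, 0.19) -> [ 0.0658 -0.0481  0.0013]
(0.469, 0.301, 0.052) -> [ 0.0657 -0.0481  0.1393]
```

>>> play_rows(motion=[[[0.022,-0.016,0,0,0,0,0],[0.044,-0.032,0,0,0,0,0],[0.066,-0.048,0,0,0,0,0],[0.066,-0.048,0.03,0,0,0,0],[0.066,-0.048,0.06,0,0,0,0],[0.066,-0.048,0.09,0,0,0,0],[0.066,-0.048,0.115,0,0,0,0],[0.066,-0.048,0.13,0,0,0,0],[0.066,-0.048,0.138,0,0,0,0],[0.066,-0.048,0.138,0,0,0,0]]])

```text
time: 14.8
tcp_pos: [0.4694, 0.2986, 0.0525]
tool_rot: [2.784, 1.456, -0.002]
force: [-0.1, -0.8, 0.8]
opening: -0.002
finger_force: 0.0
```

```bash
python3 - <<'E'
from d import *
dd((.469,.301,.035))
s=snap('scene');cv2.imwrite('pics/s4.png',cv2.resize(s['color'][100:200,290:430,::-1],(770,550),interpolation=cv2.INTER_CUBIC))
E
```

```text
t 14.8 p [0.4694 0.2986 0.0525] x-axis yaw 55.2 F [-0.1 -0.8  0.8] q [ 0.57  0.43 -0.21  0.94  0.    2.74]
(0.469, 0.301, 0.035) -> [ 0.0018 -0.0017  0.0175]
```

View pics/s4.png

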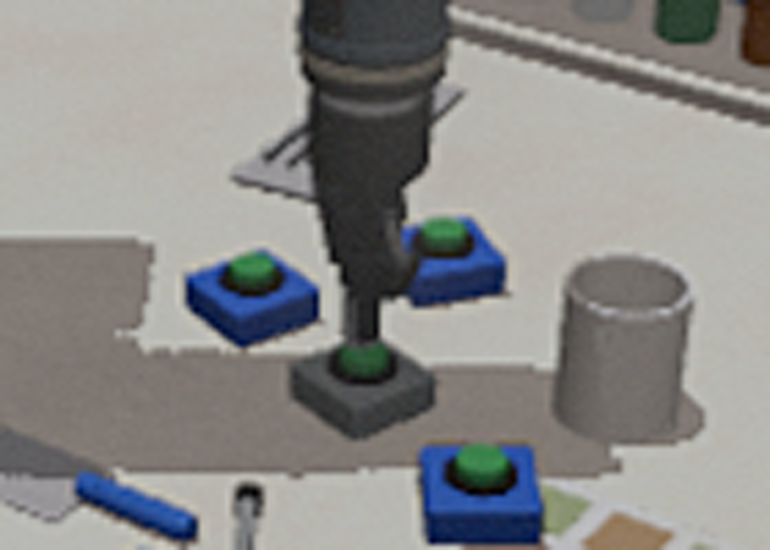

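The closed tip (362,342) is just above the green button (364,360) of the grey box, so I press now.

>>> play_rows(motion=[[[0.001,-0.001,0.006,0,0,0,0],[0.001,-0.001,0.01,0,0,0,0],[0.001,-0.001,0.0125,0,0,0,0],[0.001,-0.001,0.0145,0,0,0,0],[0.001,-0.001,0.016,0,0,0,0],[0.001,-0.001,0.017,0,0,0,0],[0.001,-0.001,0.017,0,0,0,0]]])

```text
time: 15.55
tcp_pos: [0.47, 0.2997, 0.0365]
tool_rot: [-2.784, -1.455, -0.001]
force: [-0.8, 2.4, 4.6]
opening: 0.001
finger_force: 2.3
```

>>> play_rows(motion=[[[0,0,0.0007,0,0,0,0],[0,0,0.0014,0,0,0,0],[0,0,0.0014,0,0,0,0]]])

```text
time: 15.85
tcp_pos: [0.47, 0.2997, 0.0358]
tool_rot: [-2.784, -1.455, -0.001]
force: [-5.0, -0.7, 16.0]
opening: 0.005
finger_force: 8.4
```

16 N at z = 0.0358: the button is on its stop, fully down. Release straight up and back away.

>>> play_rows(motion=[[[0,0,-0.004,0,0,0,0],[0,0,-0.01,0,0,0,0],[0,0,-0.03,0,0,0,0],[0,0,-0.06,0,0,0,0],[0,0,-0.1,0,0,0,0],[0,0,-0.14,0,0,0,0],[-0.04,0,-0.16,0,0,0,0],[-0.08,0,-0.16,0,0,0,0],[-0.1,0,-0.16,0,0,0,0],[-0.1,0,-0.16,0,0,0,0]]])

```text
time: 16.85
tcp_pos: [0.4113, 0.2155, 0.1954]
tool_rot: [2.785, 1.453, -0.0]
force: [1.0, 0.9, -0.1]
opening: -0.001
finger_force: 0.0
```

```bash
python3 - <<'E'
from ang import *
from d import dd
S={n:snap(n) for n in('scene','top')}
fit(S);dd()
for n,box in(('top',(222,203,252,232)),('scene',(338,150,372,182))):
    s=S[n];W=world(s);C=s['color'].astype(int);x0,y0,x1,y1=box
    k=np.zeros(W.shape[:2],bool);k[y0:y1,x0:x1]=1
    g=k&(C[...,1]>1.35*C[...,0])&(C[...,1]>1.2*C[...,2])&(W[...,2]>.025)&(W[...,2]<.05)
    v,u=np.nonzero(g);print(n,g.sum(),u.mean().round(1),v.mean().round(1),np.median(W[g],0).round(4) if g.any() else '')
a=S['top']['color'][95:275,170:440,::-1]
cv2.imwrite('pics/end.png',cv2.resize(np.clip(a*1.8,0,255).astype(np.uint8),(800,533)))
E
```

```text
scene star c [ 0.6005 -0.0168] spoke deg 32.64 res 33.7 473
  cam top mean [ 0.7844 -0.054 ] az -11.41 rect [778.1 -52.7] [49.2 74.1] 78.3
  red lid [ 0.6766 -0.0323] rad 0.0776 az -11.48
top star c [ 0.598  -0.0126] spoke deg 32.8 res 15.6 430
  cam top mean [ 0.7795 -0.049 ] az -11.36 rect [766.5 -46. ] [45.3 90.3] 78.1
  red lid [ 0.6733 -0.0284] rad 0.0769 az -11.84
t 16.95 p [0.4128 0.2173 0.1951] x-axis yaw 55.1 F [-0.1 -0.5 -0.1] q [ 0.48  0.15 -0.2   1.22 -0.    2.66]
top 0 nan nan 
scene 50 355.1 164.1 [0.4694 0.3007 0.0382]<stdin>:9: RuntimeWarning: Mean of empty slice.
  ret = ret.dtype.type(ret / rcount)
```

View pics/end.png

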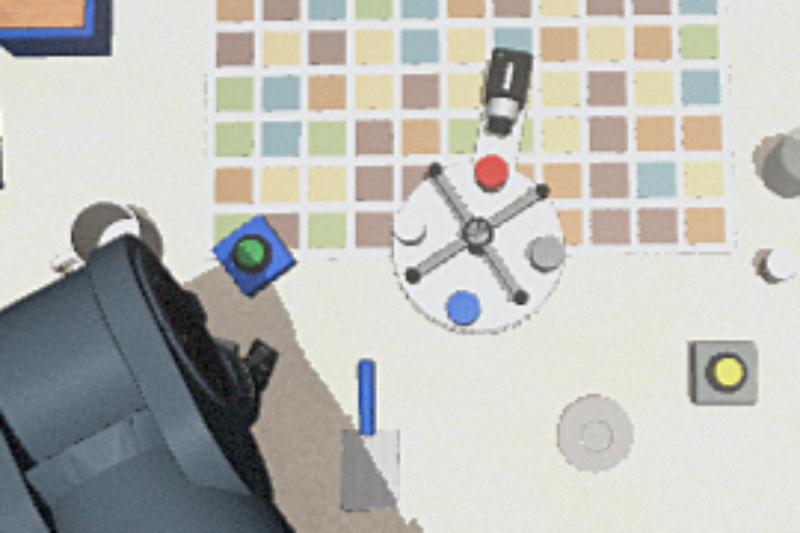

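The picture shows the red lid (491,172) in line between the hub (477,233) and the lens (500,125), with everything else undisturbed. The green button's scene pixel (355,164) is the same as before the press, so it is back up.

```bash
python3 -c "
from bench import manip
print(manip.finish_job())"
```

```text
the job is handed in; nothing more can be done
None
```

I turned the red-lidded jar to within about 1° of the camera's line of sight. I then pressed the green shutter button fully down (16 N, against its stop) and let it back up, and handed the job in at about 17 s with the arm clear of everything.

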